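Put the repair tools back in their holders

TASK

Tidy the bench after the repair: lay each of the three precision screwdrivers by its handle in the cradle of its own colour, the handle resting on both saddles between the horns and centred lengthwise, and stand the loupe upright inside its round white nest. Leave the solder reel and the amber tape roll where they are.

Things in the scene. Friction and masses are not known exactly. Their poses are not given: they have to be found in the camera images.
- red_handle (a point): precision screwdriver with a red handle, 157 mm long overall, loose, lying flat, 30 g. This point is the centre of its handle, which is 87 mm long and 12 mm thick (6 mm above what it lies on). Its y axis runs along the tool from blade to handle end; the thin steel shaft points along -y. Grip the handle across (along its x axis), at or near this point.
- blue_handle (a point): precision screwdriver with a blue handle, 172 mm long overall, loose, lying flat, 30 g. This point is the centre of its handle, which is 96 mm long and 12 mm thick (6 mm above what it lies on). Its y axis runs along the tool from blade to handle end; the thin steel shaft points along -y. Grip the handle across (along its x axis), at or near this point.
- yellow_handle (a point): precision screwdriver with a yellow handle, 127 mm long overall, loose, lying flat, 30 g. This point is the centre of its handle, which is 69 mm long and 14 mm thick (7 mm above what it lies on). Its y axis runs along the tool from blade to handle end; the thin steel shaft points along -y. Grip the handle across (along its x axis), at or near this point.
- red_cradle: fixed cradle for the red screwdriver: grey base 96 x 44 x 5 mm (long along its x) with two red saddles, 8 mm thick, at x = -26 and +26 mm. The handle rests on their flat tops, 11 mm above the bench, between flared horns (22 mm apart at the saddle, 32 mm at the top, 22 mm above the bench), along x, either way round, centred on the origin. 44 mm finger room between the saddles. Origin: centre of the underside.
- blue_cradle: fixed cradle for the blue screwdriver: grey base 96 x 44 x 5 mm (long along its x) with two blue saddles, 8 mm thick, at x = -26 and +26 mm. The handle rests on their flat tops, 11 mm above the bench, between flared horns (22 mm apart at the saddle, 32 mm at the top, 22 mm above the bench), along x, either way round, centred on the origin. 44 mm finger room between the saddles. Origin: centre of the underside.
- yellow_cradle: fixed cradle for the yellow screwdriver: grey base 96 x 44 x 5 mm (long along its x) with two yellow saddles, 8 mm thick, at x = -26 and +26 mm. The handle rests on their flat tops, 11 mm above the bench, between flared horns (22 mm apart at the saddle, 32 mm at the top, 22 mm above the bench), along x, either way round, centred on the origin. 44 mm finger room between the saddles. Origin: centre of the underside.
- loupe_mid (a point): black loupe (magnifier cup), a slightly tapered round cup 49 mm across at the foot and 36 mm high, standing on the bench, loose. This point is its centre, 18 mm up. Its z axis is up.
- loupe_nest: round white nest for the loupe, fixed to the bench: dish 76 mm across with a dark grey floor 62 mm across, 2 mm above the bench, inside a rim 6 mm high (above the bench). Origin: centre of the underside, at bench level.
- reel: bystander: teal reel of solder, 77 x 57 x 32 mm, loose, lying behind the holders; origin at the centre of its underside. Leave it where it is.
- tape: bystander: roll of amber tape, 52 mm across, 12 mm high, loose, lying behind the holders; origin at the centre of its underside. Leave it where it is.

How it is judged:
At the end, for the whole second after the job is handed in: At rest: each screwdriver on both saddles of its colour's cradle, handle centre within 12 mm lengthwise, 9 mm sideways, 4 mm in height of its seat, along it within 0.2 rad (either way round); the loupe upright (0.1 rad) on its nest's floor, within 10 mm of the middle (x of red_handle in the frame of red_cradle between -0.012 and 0.012 m and y of red_handle in the frame of red_cradle between -0.009 and 0.009 m and z of red_handle in the frame of red_cradle between 0.013 and 0.021 m and angle between the y axis of red_handle and the x axis of red_cradle, either way round below 0.2 rad and linear speed of each of red_driver, blue_driver, yellow_driver, loupe below 0.02 m/s and x of blue_handle in the frame of blue_cradle between -0.012 and 0.012 m and y of blue_handle in the frame of blue_cradle between -0.009 and 0.009 m and z of blue_handle in the frame of blue_cradle between 0.013 and 0.021 m and angle between the y axis of blue_handle and the x axis of blue_cradle, either way round below 0.2 rad and x of yellow_handle in the frame of yellow_cradle between -0.012 and 0.012 m and y of yellow_handle in the frame of yellow_cradle between -0.009 and 0.009 m and z of yellow_handle in the frame of yellow_cradle between 0.014 and 0.022 m and angle between the y axis of yellow_handle and the x axis of yellow_cradle, either way round below 0.2 rad and horizontal distance between loupe_mid and loupe_nest below 0.01 m and z of loupe_mid in the frame of loupe_nest between 0.017 and 0.0235 m and angle between loupe_mid's own z axis and vertical below 0.1 rad); the robot touches nothing.
It fails at once if the solder reel or the amber tape is pushed more than 20 mm (distance of any of reel, tape from where it was at the start of the episode above 0.02 m).
It also fails if it takes over 109 s, if anything falls off the work surface, if the arm or the gripper's body presses on something with over 40 N, if the wrist force passes 120 N, or if a joint passes its speed limit or range.

ROBOT

A 6-joint arm with a two-finger parallel gripper is mounted at the origin on a cart in front of the work surface, level with it; the furniture and walls round the work are solid. World frame = base frame: x ahead of the robot, y to its left, z up, the work surface at z = 0. Lengths are in m, angles in rad, forces in N, time in s.
With the tool pointing down it reaches from about 0.35 to 0.775 m from the base axis. Payload 7.3 kg.
Tool frame: the origin (TCP) lies at the very end of the fingers, on their centre line; the grasp point (between the pads) lies robot.pinch_z behind it (robot.pinch_z is the distance from the TCP to the grasp point, in m); y points along the fingers, z is the direction in which the jaws open and shut, and the axes are right-handed (so a half turn about y gives the same grasp; the last joint's range is limited). The gripper opens to 92 mm and grips with 3 to 60 N. Pads are 19 mm wide; open, the fingers measure 130 mm over their backs; the gripper's body (75 mm by 190 mm) begins 47 mm behind the grasp point.
Start: joints at [-1.372, 0.342, 1.524, -0, 1.275, -0.146], TCP at [0.177, -0.494, 0.227] pointing down, gripper open.
Joint ranges: [-2.53, 2.53], [-0.77, 2.02], [0.04, 2.7], [-1, 4.14], [0.28, 2.66], [-3.11, 3.11]. Speed limits (rad/s): [2.57, 2.57, 3.14, 3.14, 3.14, 3.14].

INTERFACE

Orientations are given as [roll, pitch, yaw] about the fixed x, y, z axes, in that order (R = Rz(yaw) Ry(pitch) Rx(roll)).
In Python, from cell import status, viewer, robot gives the robot as it stands. The module is installed in compiled form; this text tells all that it offers.
- The arm moves only by the shell command python3 -m pendant 'ROWS' [FORCE]. ROWS is JSON, a list that holds one entry, the list of rows, each a list of 7 numbers: the shift along the tool's x, y, z in cm, then the turn, a rotation vector about the tool's x, y, z in rad, then the finger opening in cm, from 0 to 9.18. A call has 1 to 20 rows; each row is the pose to reach, as a shift and turn from the pose commanded when the call began, along the tool's axes at that moment; what a row does not reach only later rows make up. A row lasts 1/10 s, in which the tool goes at most 50 mm and 8.59 degrees, less where a joint would pass 70% of its speed; a pose out of reach is approached as far as the arm can. A call with a gripper value outside its range is refused whole. The fingers move at their own pace and stop on an object; FORCE is the grip in N (left out, the last holds). Time passes only in rows, so rows that repeat a pose let the fingers close. It gives the time, the measured TCP pose, the force and the opening at its end, in the units of the state.
- status.observe(): the state, without advancing time (a new reading comes with each control period).
- viewer.read_camera(name): name is "side" or "top" or "wrist"; returns a dict with "image" (400x640x3 uint8, red, green, blue), "range_z" (400x640 float32, m along the optical axis (not along the pixel's ray), 0 where there is no reading), "fx", "fy", "cx", "cy" (pixels), "camera_from_world" (4x4, takes a point from world to camera coordinates). Camera axes: x right, y up, looking along -z (the intrinsics and any distortion apply to the point x, -y, -z); pixel columns grow to the right and rows downward; lengths in m; the calibration is good to about 2 mm. A picture is of the moment at which its call begins.
- robot.hand_in(): hands the job in, once; it reports no verdict.
The state is a dict: "time": time; "qpos": joint angles; "qvel": joint speeds; "joint_efforts": joint torques, N m; "tool_pos": TCP position; "tool_rot": TCP orientation; "contact_force": force on the tool from outside, world axes, zero at the start; "torque": the same for the moment, N m; "opening": finger opening in m.
Only numpy, scipy, OpenCV 4.12 (cv2) and the standard library are available. Lean on these libraries where they do the work, as an engineer would, in place of code of your own. Each camera call takes 0.05 s, during which the arm holds its last target. There are 200 camera calls.

## Working session

There is one attempt and no reset: what is moved stays moved. The work goes in short steps, Python scripts to look and compute and a shell command to move; the robot and the scene stay as the last step left them, time stands still between calls to the robot, and variables do not carry over. Pictures are saved under pics/ and viewed, about 12 in all and at most 16, crops included, and the job is handed in when it is done.

```bash
mkdir -p pics; cat > h.py <<'E'
import numpy as np, cv2
from cell import status, viewer, robot
def cam(n):
    c=viewer.read_camera(n); return c
def save(c,f): cv2.imwrite(f,c["image"][:,:,::-1])
def pts(c,uv,z=None):
    """pixels -> world, by range image (z None) or by ray on plane z"""
    uv=np.atleast_2d(uv).astype(float); T=np.linalg.inv(c["camera_from_world"])
    d=np.c_[(uv[:,0]-c["cx"])/c["fx"],-(uv[:,1]-c["cy"])/c["fy"],-np.ones(len(uv))]
    if z is None:
        r=c["range_z"][uv[:,1].round().astype(int),uv[:,0].round().astype(int)]
        return (d*r[:,None])@T[:3,:3].T+T[:3,3]
    w=d@T[:3,:3].T; s=(z-T[2,3])/w[:,2]
    return T[:3,3]+w*s[:,None]
E
python3 - <<'E'
from h import *
s=status.observe(); print({k:np.round(v,3).tolist() for k,v in s.items()}, robot.pinch_z)
for n in("top","side","wrist"):
    c=cam(n); save(c,f"pics/{n}0.png"); print(n,c["fx"],c["fy"],c["cx"],c["cy"],[k for k in c],np.linalg.inv(c["camera_from_world"]).round(3).tolist())
E
```

```text
{'time': 0.0, 'qpos': [-1.372, 0.343, 1.525, 0.0, 1.275, -0.146], 'qvel': [-0.001, -0.0, 0.001, 0.0, 0.0, -0.0], 'joint_efforts': [-0.001, -43.125, -24.422, 0.072, 0.056, -0.0], 'tool_pos': [0.177, -0.494, 0.226], 'tool_rot': [-1.572, 0.0, -2.797], 'contact_force': [-0.07, -0.221, 0.404], 'torque': [0.003, 0.01, 0.03], 'opening': 0.092} 0.0188
top 441.56059376510086 441.56059376510086 319.36793219420963 204.11743403927383 ['image', 'range_z', 'fx', 'fy', 'cx', 'cy', 'camera_from_world'] [[0.018, 0.986, -0.166, 0.344], [-1.0, 0.018, -0.002, -0.011], [0.001, 0.166, 0.986, 1.405], [0.0, 0.0, 0.0, 1.0]]
side 368.7637673710769 368.7637673710769 311.8242121691344 200.37239088293518 ['image', 'range_z', 'fx', 'fy', 'cx', 'cy', 'camera_from_world'] [[-0.871, 0.234, -0.433, 0.172], [-0.492, -0.455, 0.742, 0.672], [-0.024, 0.859, 0.511, 0.521], [0.0, 0.0, 0.0, 1.0]]
wrist 315.1578284200784 315.1578284200784 322.60080847920494 197.17489551020233 ['image', 'range_z', 'fx', 'fy', 'cx', 'cy', 'camera_from_world'] [[0.337, 0.911, 0.239, 0.241], [-0.941, 0.327, 0.084, -0.471], [-0.001, -0.253, 0.967, 0.384], [0.0, 0.0, 0.0, 1.0]]
```

View pics/top0.png

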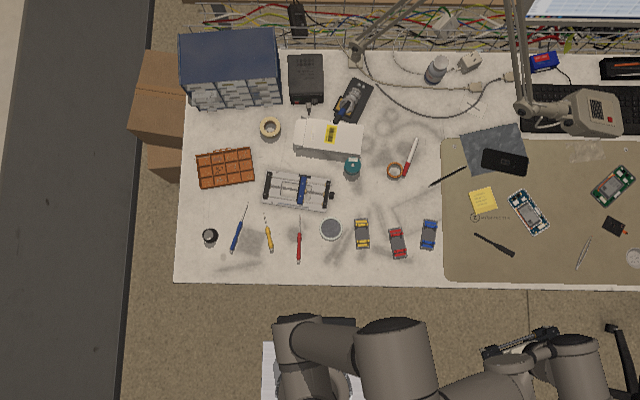

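View pics/side0.png

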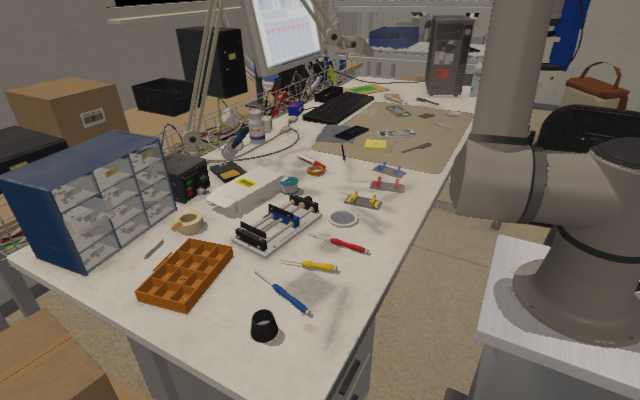

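Top view: loupe (210,238), blue handle (236,238), yellow (268,238), red (299,247), nest (331,229), yellow cradle (362,234), red cradle (397,243), blue cradle (428,235), reel (352,166), tape (394,171). The side view shows the same items with no overlaps: loupe (264,326), nest (343,217), cradles (364,201), (387,185), (389,170).

```bash
cat >> h.py <<'E'
H=dict(red=[(0,6),(174,180)],yellow=[(18,30)],blue=[(106,122)])
def mask(c,col,smin=120,vmin=60):
    h=cv2.cvtColor(c["image"],cv2.COLOR_RGB2HSV); m=np.zeros(h.shape[:2],np.uint8)
    for a,b in H[col]: m|=cv2.inRange(h,(a,smin,vmin),(b,255,255))
    return m
def blobs(m,amin=15):
    n,l,st,ce=cv2.connectedComponentsWithStats(m); return [(ce[i],st[i],np.argwhere(l==i)[:,::-1]) for i in range(1,n) if st[i,4]>=amin]
def triang(c1,u1,c2,u2):
    o=[];d=[]
    for c,u in((c1,u1),(c2,u2)):
        p=pts(c,u,0.)[0]; q=np.linalg.inv(c["camera_from_world"])[:3,3]; v=p-q; o.append(q); d.append(v/np.linalg.norm(v))
    t=np.linalg.lstsq(np.c_[d[0],-d[1]],o[1]-o[0],rcond=None)[0]
    a,b=o[0]+d[0]*t[0],o[1]+d[1]*t[1]; return (a+b)/2,np.linalg.norm(a-b)
E
python3 - <<'E'
from h import *
C={n:cam(n) for n in("top","side")}
R={"top":(190,440,200,275),"side":(220,420,150,350)}
for n,c in C.items():
    x0,x1,y0,y1=R[n]
    for col in H:
        m=mask(c,col); k=np.zeros_like(m); k[y0:y1,x0:x1]=m[y0:y1,x0:x1]
        for ce,st,px in blobs(k,8 ):
            w=pts(c,px); print(n,col,ce.round(1),st[4],"range",np.median(w,0).round(3),"z0",pts(c,ce,.008)[0].round(3))
T,S=C["top"],C["side"]
for nm,a,b in(("loupe",(210,238),(264,326)),("nest",(331,229),(343,217))):
    p,e=triang(T,a,S,b); print(nm,p.round(3),round(e,4),pts(T,a)[0].round(3),pts(S,b)[0].round(3))
E
```

```text
top red [395.9 232.5] 63 range [ 0.49  -0.253  0.008] z0 [ 0.492 -0.253  0.008]
top red [298.4 245.7] 81 range [0.443 0.056 0.012] z0 [0.444 0.056 0.008]
top red [399.6 252. ] 65 range [ 0.43  -0.264  0.009] z0 [ 0.43  -0.264  0.008]
top yellow [361.2 222.8] 63 range [ 0.52  -0.142  0.008] z0 [ 0.521 -0.142  0.008]
top yellow [268.8 237.6] 81 range [0.467 0.149 0.013] z0 [0.468 0.15  0.008]
top yellow [362.5 242.7] 68 range [ 0.458 -0.147  0.009] z0 [ 0.457 -0.147  0.008]
top blue [299.3 201.4] 17 range [0.582 0.056 0.04 ] z0 [0.586 0.056 0.008]
top blue [430.1 224.2] 51 range [ 0.521 -0.36   0.008] z0 [ 0.52  -0.362  0.008]
top blue [235.5 235.8] 71 range [0.468 0.256 0.012] z0 [0.472 0.256 0.008]
top blue [428.2 242. ] 27 range [ 0.463 -0.353  0.016] z0 [ 0.463 -0.354  0.008]
top blue [426.7 245.6] 23 range [ 0.451 -0.35   0.006] z0 [ 0.452 -0.349  0.008]
side red [318.3 163.8] 33 range [ 0.7   -0.281  0.011] z0 [ 0.703 -0.286  0.008]
side red [376.1 182.6] 45 range [ 0.487 -0.248  0.008] z0 [ 0.489 -0.248  0.008]
side red [396.5 182.2] 10 range [ 0.435 -0.272  0.014] z0 [ 0.437 -0
[... 194 characters left out ...]
] 123 range [ 0.905 -0.085  0.017] z0 [ 0.918 -0.098  0.008]
side yellow [245.6 182.5] 111 range [ 0.801 -0.037  0.033] z0 [ 0.835 -0.074  0.008]
side yellow [352.2 197.2] 62 range [ 0.514 -0.135  0.008] z0 [ 0.517 -0.139  0.008]
side yellow [373.2 201.6] 64 range [ 0.458 -0.144  0.007] z0 [ 0.457 -0.143  0.008]
side yellow [317.3 265.5] 196 range [0.465 0.155 0.009] z0 [0.465 0.154 0.008]
side blue [286.3 218.5] 159 range [0.599 0.06  0.03 ] z0 [0.62  0.034 0.008]
side blue [289.5 297.5] 213 range [0.467 0.259 0.009] z0 [0.468 0.259 0.008]
loupe [0.466 0.337 0.011] 0.0066 [0.464 0.338 0.001] [0.458 0.351 0.031]
nest [ 0.5   -0.047  0.002] 0.0009 [ 0.5   -0.047  0.001] [ 0.502 -0.049 -0.   ]
```

```bash
R='[-36.3,0,-12.9,0,0.345,0,9.18]'; python3 -m pendant '[[[-9,0,-3.2,0,0.1,0,9.18],[-14,0,-5,0,0.2,0,9.18],[-18,0,-6.4,0,0.3,0,9.18],[-23,0,-8.2,0,0.345,0,9.18],[-28,0,-10,0,0.345,0,9.18],[-33,0,-11.7,0,0.345,0,9.18],[-36.3,0,-12.9,0,0.345,0,9.18],[-36.3,0,-12.9,0,0.345,0,9.18],[-36.3,0,-12.9,0,0.345,0,9.18],[-36.3,0,-12.9,0,0.345,0,9.18],[-36.3,0,-12.9,0,0.345,0,9.18],[-36.3,0,-12.9,0,0.345,0,9.18]]]'
cat >> h.py <<'E'
from scipy.spatial.transform import Rotation as Ro
def go(x,y,z,psi):
    "shift (tool cm) and turn to a tool-down pose at TCP x,y,z and yaw psi"
    s=status.observe(); A=Ro.from_euler("xyz",s["tool_rot"]); B=Ro.from_euler("xyz",[-np.pi/2,0,psi])
    return (A.inv().apply(np.array([x,y,z])-s["tool_pos"])*100).round(2),(A.inv()*B).as_rotvec().round(3)
E
python3 - <<'E'
from h import *
c=cam("wrist"); save(c,"pics/w1.png"); np.savez("w1.npz",**c)
E
```

```text
time: 1.45
tool_pos: [0.4746, -0.251, 0.2267]
tool_rot: [-1.571, -0.0, 3.139]
contact_force: [0.5, -1.1, 0.0]
opening: 0.092
```

View pics/w1.png

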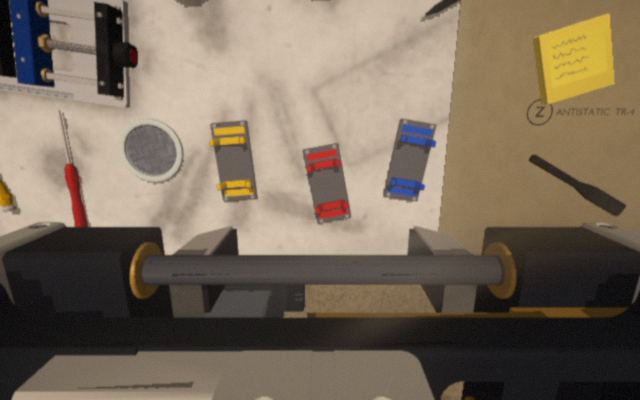

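Cradles seen: yellow (233,161), red (326,183), blue (410,160); nest (153,151); red driver handle at (73,195). Measure the holders.

```bash
python3 - <<'E'
from h import *
c=dict(np.load("w1.npz"))
B=dict(yellow=(200,265,110,210),red=(295,360,135,230),blue=(375,445,110,210))
for col,(x0,x1,y0,y1) in B.items():
    m=mask(c,col,100,50); k=np.zeros_like(m); k[y0:y1,x0:x1]=m[y0:y1,x0:x1]
    px=np.argwhere(k)[:,::-1]; w=pts(c,px)
    hi=w[(w[:,2]>.007)&(w[:,2]<.03)]
    r=cv2.minAreaRect((hi[:,:2]*1000).astype(np.float32))
    f=hi[:,0]>r[0][0]/1000; a,b=hi[f],hi[~f]
    ca=np.array(cv2.minAreaRect((a[:,:2]*1000).astype(np.float32))[0]); cb=np.array(cv2.minAreaRect((b[:,:2]*1000).astype(np.float32))[0])
    d=ca-cb
    print(col,np.round(r[0],1),np.round(r[1],1),round(r[2],1),"mid",(ca+cb)/2,"sep",np.linalg.norm(d).round(1),"ang",np.degrees(np.arctan2(d[1],d[0])).round(1),"z pct",np.percentile(w[:,2],[5,50,95]).round(4))
    # grey base outline
    g=cv2.cvtColor(c["image"],cv2.COLOR_RGB2HSV); q=((g[...,2]<125)|(m>0)).astype(np.uint8); z=np.zeros_like(q); z[y0:y1,x0:x1]=q[y0:y1,x0:x1]
    bl=max(blobs(z),key=lambda t:t[1][4]); p=pts(c,bl[2],.006); r=cv2.minAreaRect((p[:,:2]*1000).astype(np.float32)); print("  base",np.round(r[0],1),np.round(r[1],1),round(r[2],1))
g=cv2.cvtColor(c["image"],cv2.COLOR_RGB2GRAY); k=np.zeros_like(g); k[115:190,118:190]=(g[115:190,118:190]<140)
bl=max(blobs(k),key=lambda t:t[1][4]); hull=cv2.convexHull(bl[2].astype(np.int32)); e=cv2.fitEllipse(hull)
print("nest",e,pts(c,e[0],.002).round(4),pts(c,e[0]).round(4)); p=pts(c,bl[2],.002); print("floor extent",np.ptp(p,0).round(3), (p.max(0)+p.min(0))/2)
E
```

```text
yellow [ 489.8 -143.5] [65.4 40.7] 4.4 mid [ 488.62574768 -143.82604218] sep 54.6 ang 4.8 z pct [0.0039 0.006  0.0214]
  base [ 486.9 -142.4] [96.1 48.5] 4.1
red [ 455.7 -257.5] [67.1 40.4] 10.9 mid [ 457.527771   -257.17752075] sep 55.4 ang 10.9 z pct [0.0039 0.0063 0.0214]
  base [ 459.3 -256.4] [94.9 43.8] 10.6
blue [ 488.  -355.2] [38.9 80.6] 80.7 mid [ 490.74763489 -355.48728943] sep 56.2 ang -10.0 z pct [0.0039 0.009  0.0216]
  base [ 487.6 -356.4] [47.2 94.9] 80.6
nest ((149.70677185058594, 149.4509735107422), (47.39332962036133, 55.195465087890625), 130.03579711914062) [[ 0.5025 -0.043   0.002 ]] [[ 0.5026 -0.0432  0.0024]]
floor extent [0.061 0.062 0.   ] [ 0.50185923 -0.04265537  0.002     ]
```

```bash
python3 -m pendant '[[[0,0,-5,0,0,0,9.18],[0,0,-10,0,0,0,9.18],[0,0,-15,0,0,0,9.18],[0,0,-20,0,0,0,9.18],[0,0,-25,0,0,0,9.18],[0,0,-30,0,0,0,9.18],[0,0,-35,0,0,0,9.18],[0,0,-40,0,0,0,9.18],[0,0,-45,0,0,0,9.18],[0,0,-45,0,0,0,9.18],[0,0,-45,0,0,0,9.18],[0,0,-45,0,0,0,9.18]]]'
python3 - <<'E'
from h import *
c=cam("wrist"); save(c,"pics/w2.png"); np.savez("w2.npz",**c)
E
```

```text
time: 2.7
tool_pos: [0.4758, 0.1986, 0.2267]
tool_rot: [-1.57, -0.0, 3.14]
contact_force: [0.0, -0.2, -0.2]
opening: 0.0919
```

View pics/w2.png

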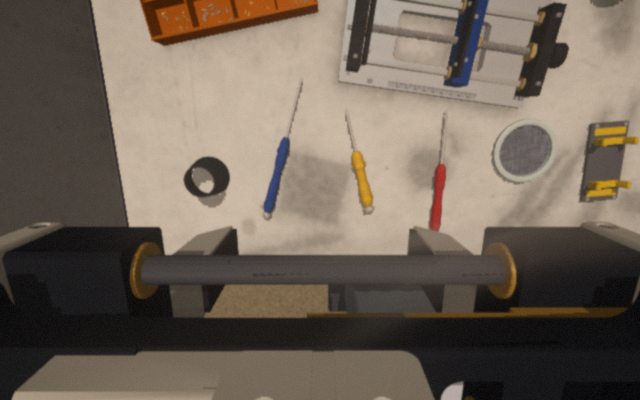

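Loupe (207,178), blue handle (277,175), yellow handle (362,182), red handle (439,195, its end close to the finger outline), nest (525,151).

```bash
cat >> h.py <<'E'
def handles(c,box,col,L,z):
    x0,x1,y0,y1=box; m=mask(c,col,110,50); k=np.zeros_like(m); k[y0:y1,x0:x1]=m[y0:y1,x0:x1]
    k=cv2.morphologyEx(k,cv2.MORPH_CLOSE,np.ones((5,5))); bl=max(blobs(k,5),key=lambda t:t[1][4]); w=pts(c,bl[2],z)[:,:2]; r=pts(c,bl[2])
    u=np.linalg.svd(w-w.mean(0),full_matrices=False)[2][0]; u=u*np.sign(u[0])  # towards blade (+x)
    t=(w-w.mean(0))@u; lo,hi=t.min(),t.max(); v=(w-w.mean(0))@[-u[1],u[0]]
    mid=w.mean(0)+u*(lo+hi)/2
    return dict(mid=mid.round(4),byfront=(w.mean(0)+u*(hi-L/2)).round(4),len=round(hi-lo,4),wid=np.ptp(v).round(4),ang=np.degrees(np.arctan2(u[1],u[0])).round(1),z95=np.percentile(r[:,2],[50,95]).round(4))
E
python3 - <<'E'
from h import *
c=dict(np.load("w2.npz")); t=cam("top"); s=cam("side")
for col,L,z,b,bt,bs in(("red",.087,.006,(425,455,155,240),(285,312,225,270),(320,375,230,258)),("yellow",.069,.007,(345,385,140,220),(255,285,220,260),(295,345,252,280)),("blue",.096,.006,(255,300,130,225),(220,250,215,260),(268,312,275,320))):
    for n,cc,bb in(("w",c,b),("t",t,bt),("s",s,bs)): print(col,n,handles(cc,bb,col,L,z))
# loupe: all raised points
for n,cc,(x0,x1,y0,y1) in(("w",c,(165,245,130,215)),("t",t,(195,225,220,255))):
    px=np.array([(x,y) for y in range(y0,y1) for x in range(x0,x1)]); w=pts(cc,px); w=w[w[:,2]>.03]
    (x,y),r=cv2.minEnclosingCircle((w[:,:2]*1000).astype(np.float32)); print("loupe",n,x,y,r,w[:,2].max(),len(w))
g=cv2.cvtColor(c["image"],cv2.COLOR_RGB2GRAY); k=np.zeros_like(g); k[115:190,490:560]=(g[115:190,490:560]<150)
bl=max(blobs(k),key=lambda t:t[1][4]); p=pts(c,bl[2],.002); print("nest floor",np.ptp(p,0).round(3),(p.max(0)+p.min(0))/2)
m=cv2.inRange(c["image"],(0,0,0),(255,255,255))
E
```

```text
red w {'mid': array([0.4434, 0.0556]), 'byfront': array([0.4423, 0.0557]), 'len': np.float64(0.0847), 'wid': np.float64(0.0138), 'ang': np.float64(-0.4), 'z95': array([0.0104, 0.0125])}
red t {'mid': array([0.4437, 0.0557]), 'byfront': array([0.4413, 0.0557]), 'len': np.float64(0.0823), 'wid': np.float64(0.0112), 'ang': np.float64(-0.6), 'z95': array([0.0121, 0.0175])}
red s {'mid': array([0.442 , 0.0585]), 'byfront': array([0.4416, 0.0585]), 'len': np.float64(0.086), 'wid': np.float64(0.0196), 'ang': np.float64(-1.3), 'z95': array([0.0082, 0.0114])}
yellow w {'mid': array([0.4678, 0.1504]), 'byfront': array([0.4684, 0.1505]), 'len': np.float64(0.0703), 'wid': np.float64(0.0162), 'ang': np.float64(14.3), 'z95': array([0.0122, 0.0144])}
yellow t {'mid': array([0.4518, 0.1466]), 'byfront': array([0.4341, 0.142 ]), 'len': np.float64(0.0324), 'wid': np.float64(0.0137), 'ang': np.float64(14.4), 'z95': array([0.0136, 0.0186])}
yellow s {'mid': array([0.4673, 0.1533]), 'byfront': array([0.4671, 0.1532]), 'len': np.float64(0.0687), 'wid': np.float64(0.0226), 'ang': np.float64(14.2), 'z95': array([0.0096, 0.0129])}
blue w {'mid': array([0.4721, 0.2553]), 'byfront': array([0.4702, 0.2559]), 'len': np.float64(0.092), 'wid': np.float64(0.0087), 'ang': np.float64(-16.2), 'z95': array([0.0113, 0.0128])}
blue t {'mid': array([0.451 , 0.2618]), 'byfront': array([0.4257, 0.2687]), 'len': np.float64(0.0436), 'wid': np.float64(0.0093), 'ang': np.float64(-15.3), 'z95': array([0.0099, 0.0177])}
blue s {'mid': array([0.4719, 0.2562]), 'byfront': array([0.4706, 0.2566]), 'len': np.float64(0.0934), 'wid': np.float64(0.0132), 'ang': np.float64(-16.7), 'z95': array([0.0093, 0.0116])}
loupe w 502.4147033691406 275.38214111328125 87.67356872558594 0.38411717554496505 317
loupe t 402.407470703125 169.5384979248047 190.1416473388672 1.4049584041432037 580
nest floor [0.062 0.063 0.   ] [ 0.50124673 -0.04644405  0.002     ]
```

```bash
python3 -m pendant '[[[1,3,4.5,0,0,0,5],[2,6,9,0,0,0,5],[3,9,13,0,0,0,5],[3.3,13,14.3,0,0,0,5],[3.3,17,14.3,0,0,0,5],[3.3,19.5,14.3,0,0,0,5],[3.3,20.5,14.3,0,0,0,5],[3.3,21.4,14.3,0,0,0,5],[3.3,22.0,14.3,0,0,0,5],[3.3,22.3,14.3,0,0,0,5],[3.3,22.3,14.3,0,0,0,5],[3.3,22.3,14.3,0,0,0,0],[3.3,22.3,14.3,0,0,0,0],[3.3,22.3,14.3,0,0,0,0],[3.3,22.3,14.3,0,0,0,0],[3.3,22.3,14.3,0,0,0,0],[3.3,22.3,14.3,0,0,0,0],[3.3,22.3,14.3,0,0,0,0]]]' 25
```

```text
time: 4.65
tool_pos: [0.4426, 0.057, 0.0038]
tool_rot: [-1.571, 0.0, 3.141]
contact_force: [-0.8, -0.3, 1.1]
opening: 0.012
```

```bash
python3 -m pendant '[[[0,-3,0,0,0,0,0],[0,-6,1,0,0,0,0],[0,-6,5,0,0,0,0],[0,-6,9.5,0,-0.05,0,0],[-0.5,-6,14,0,-0.1,0,0],[-1,-6,18.5,0,-0.15,0,0],[-1.6,-6,23,0,-0.188,0,0],[-1.6,-6,27.5,0,-0.188,0,0],[-1.6,-6,30.5,0,-0.188,0,0],[-1.6,-6,31.4,0,-0.188,0,0],[-1.6,-6,31.4,0,-0.188,0,0],[-1.6,-4,31.4,0,-0.188,0,0],[-1.6,-3,31.4,0,-0.188,0,0]]]'
python3 - <<'E'
from h import *
c=cam("wrist"); save(c,"pics/w3.png"); print(go(.4585,-.257,.0148,np.pi+.188))
E
```

```text
time: 5.95
tool_pos: [0.4579, -0.255, 0.0327]
tool_rot: [-1.573, -0.001, -2.953]
contact_force: [-0.6, 0.7, -0.4]
opening: 0.0124
(array([-0.08,  1.66,  0.27]), array([0.004, 0.001, 0.003]))
```

View pics/w3.png

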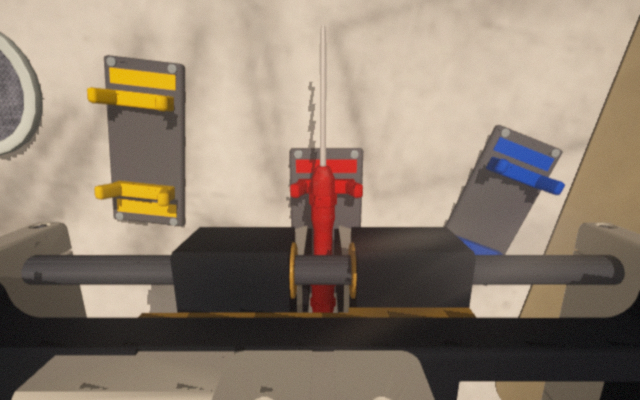

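```bash
python3 -m pendant '[[[0,0.8,0.1,0,0,0,0],[0,1.5,0.1,0,0,0,0],[0,1.8,0.1,0,0,0,0],[0,1.8,0.1,0,0,0,0],[0,1.8,0.1,0,0,0,0],[0,1.8,0.1,0,0,0,3.5],[0,1.8,0.1,0,0,0,3.5],[0,1.8,0.1,0,0,0,3.5],[0,0.5,0.1,0,0,0,3.5],[0,-2,0.1,0,0,0,3.5],[0,-7,0.1,0,0,0,5],[0,-10,0.1,0,0,0,5],[0,-10,0.1,0,0,0,5]]]'
python3 - <<'E'
from h import *
c=cam("wrist"); save(c,"pics/w4.png"); np.savez("w4.npz",**c); print(go(.4682,.1505,.0035,np.pi+.25),go(.4682,.1505,.0035,np.pi+.25))
E
```

```text
time: 7.3
tool_pos: [0.461, -0.2597, 0.1393]
tool_rot: [-1.563, 0.007, -2.954]
contact_force: [-0.3, 0.3, -0.6]
opening: 0.0494
(array([ -8.41,  13.18, -40.12]), array([-0.005, -0.062, -0.004])) (array([ -8.41,  13.18, -40.12]), array([-0.005, -0.062, -0.004]))
```

View pics/w4.png

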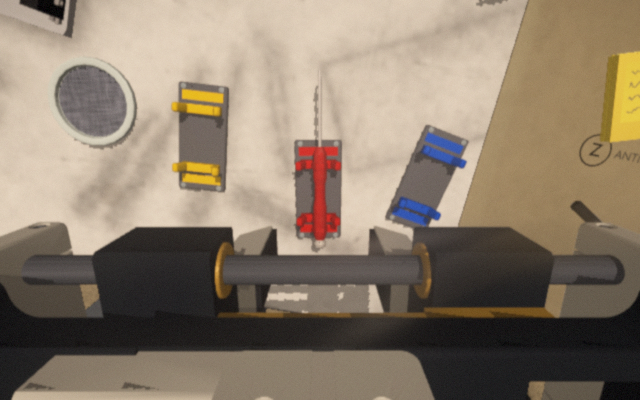

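Red lies on both saddles (handle from (320,147) to (320,238), base rows 140–240). On to yellow.

```bash
python3 -m pendant '[[[-1,0,-4.5,0,-0.062,0,5],[-2,0,-9,0,-0.062,0,5],[-3,0,-13.5,0,-0.062,0,5],[-4,0,-18,0,-0.062,0,5],[-5,0,-22.5,0,-0.062,0,5],[-6,0,-27,0,-0.062,0,5],[-7,1,-31.5,0,-0.062,0,5],[-7.7,3,-36,0,-0.062,0,5],[-8.4,5,-39,0,-0.062,0,5],[-8.4,7,-40.1,0,-0.062,0,5],[-8.4,7.5,-40.1,0,-0.062,0,5],[-8.4,7.5,-40.1,0,-0.062,0,5],[-8.4,7.5,-40.1,0,-0.062,0,5]]]'
python3 - <<'E'
from h import *
print(go(.4682,.1505,.0035,np.pi+.25)); c=cam("wrist"); save(c,"pics/w5.png")
print(go(.4682,.1505,.0035,np.pi+.25)); 
E
```

```text
time: 8.65
tool_pos: [0.4667, 0.1508, 0.0591]
tool_rot: [-1.571, 0.0, -2.893]
contact_force: [0.2, -0.6, 0.3]
opening: 0.0498
(array([-0.13,  5.56,  0.06]), array([-0.   , -0.001, -0.   ]))
(array([-0.1 ,  5.59,  0.05]), array([-0.   , -0.002, -0.001]))
```

```bash
python3 -m pendant '[[[-0.1,2,0,0,0,0,5],[-0.1,3.8,0,0,0,0,5],[-0.1,5,0,0,0,0,5],[-0.1,5.4,0,0,0,0,5],[-0.1,5.5,0,0,0,0,5],[-0.1,5.5,0,0,0,0,0],[-0.1,5.5,0,0,0,0,0],[-0.1,5.5,0,0,0,0,0],[-0.1,5.5,0,0,0,0,0],[-0.1,5.5,0,0,0,0,0],[-0.1,5.5,0,0,0,0,0],[-0.1,5.5,0,0,0,0,0],[-0.1,3,0,0,0,0,0],[-0.1,-1,0,0,0,0,0],[-0.1,-2,0,0,0,0,0],[-0.1,-2,0,0,0,0,0]]]' 25
python3 - <<'E'
from h import *
print(go(.4875,-.143,.0145,np.pi+.079))
E
```

```text
time: 10.3
tool_pos: [0.4684, 0.1521, 0.0801]
tool_rot: [-1.57, 0.004, -2.892]
contact_force: [1.1, -0.2, 0.2]
opening: 0.0138
(array([ 5.47,  6.55, 29.06]), array([-0.   ,  0.171, -0.004]))
```

```bash
python3 -m pendant '[[[0.8,0,4.5,0,0.05,0,0],[1.6,0,9,0,0.1,0,0],[2.5,0,13.5,0,0.171,0,0],[3.4,0,18,0,0.171,0,0],[4.3,0,22.5,0,0.171,0,0],[5,1,26,0,0.171,0,0],[5.4,2,28.3,0,0.171,0,0],[5.4,3,29.1,0,0.171,0,0],[5.4,4,29.1,0,0.171,0,0],[5.4,4.5,29.1,0,0.171,0,0],[5.4,4.5,29.1,0,0.171,0,0],[5.4,4.5,29.1,0,0.171,0,0]]]'
python3 - <<'E'
from h import *
c=cam("wrist"); save(c,"pics/w6.png"); print(go(.488,-.1435,.0148,np.pi+.079))
E
```

```text
time: 11.5
tool_pos: [0.487, -0.1423, 0.0337]
tool_rot: [-1.571, -0.0, -3.061]
contact_force: [0.7, 0.6, 0.2]
opening: 0.0143
(array([-0.07,  1.92,  0.1 ]), array([-0.   ,  0.001, -0.   ]))
```

View pics/w6.png

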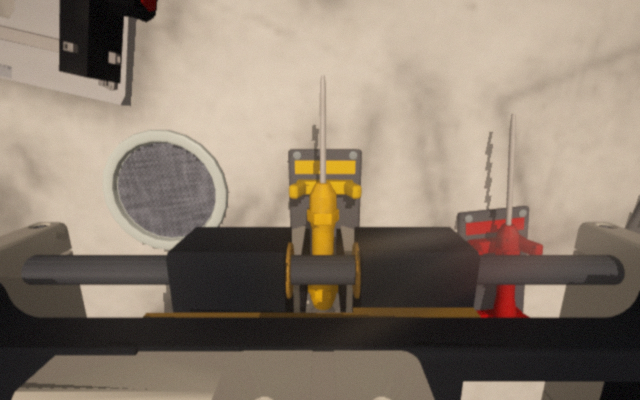

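Yellow is centred over its saddles (handle column 322, base 289–361). Lower and release.

```bash
python3 -m pendant '[[[0,0.8,0.1,0,0,0,0],[0,1.5,0.1,0,0,0,0],[0,1.85,0.1,0,0,0,0],[0,1.85,0.1,0,0,0,0],[0,1.85,0.1,0,0,0,0],[0,1.85,0.1,0,0,0,3.5],[0,1.85,0.1,0,0,0,3.5],[0,1.85,0.1,0,0,0,3.5],[0,0.5,0.1,0,0,0,3.5],[0,-2,0.1,0,0,0,3.5],[0,-5,0.1,0,0,0,5],[0,-8,0.1,0,0,0,5],[0,-9,0.1,0,0,0,5],[0,-9,0.1,0,0,0,5],[0,-9,0.1,0,0,0,5]]]'
python3 - <<'E'
from h import *
c=cam("wrist"); save(c,"pics/w7.png"); np.savez("w7.npz",**c); print(go(.4712,.2555,.0035,np.pi-.286))
E
```

```text
time: 13.05
tool_pos: [0.4864, -0.1442, 0.1226]
tool_rot: [-1.571, -0.001, -3.063]
contact_force: [0.8, 0.0, -0.3]
opening: 0.0499
(array([ -1.68,  11.92, -39.94]), array([0.001, 0.365, 0.002]))
```

View pics/w7.png

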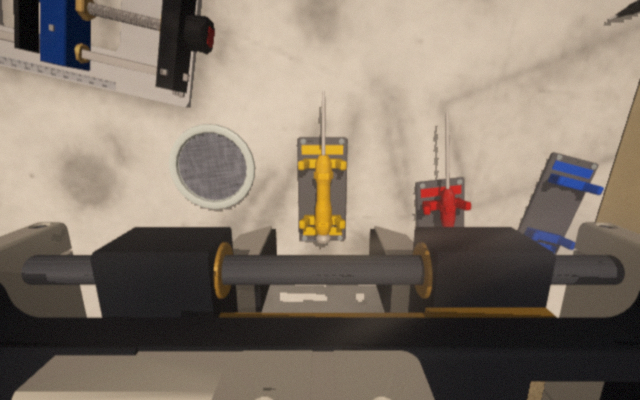

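Yellow sits on both saddles (handle 155–240 in column 322). Next, blue.

```bash
python3 -m pendant '[[[0,0,-4.5,0,0.1,0,5],[0,0,-9,0,0.2,0,5],[-0.5,0,-13.5,0,0.3,0,5],[-1,0,-18,0,0.365,0,5],[-1.2,0,-22.5,0,0.365,0,5],[-1.5,0,-27,0,0.365,0,5],[-1.7,1,-31.5,0,0.365,0,5],[-1.7,3,-36,0,0.365,0,5],[-1.7,5,-39,0,0.365,0,5],[-1.7,6.5,-39.9,0,0.365,0,5],[-1.7,7,-39.9,0,0.365,0,5],[-1.7,7,-39.9,0,0.365,0,5],[-1.7,7,-39.9,0,0.365,0,5]]]'
python3 - <<'E'
from h import *
print(go(.4712,.2555,.0035,np.pi-.286)); c=cam("wrist"); np.savez("w8.npz",**c); save(c,"pics/w8.png")
E
```

```text
time: 14.4
tool_pos: [0.4731, 0.2534, 0.0539]
tool_rot: [-1.571, 0.0, 2.854]
contact_force: [0.1, -0.3, -0.4]
opening: 0.05
(array([ 0.25,  5.04, -0.15]), array([-0.   , -0.002, -0.   ]))
```

View pics/w8.png

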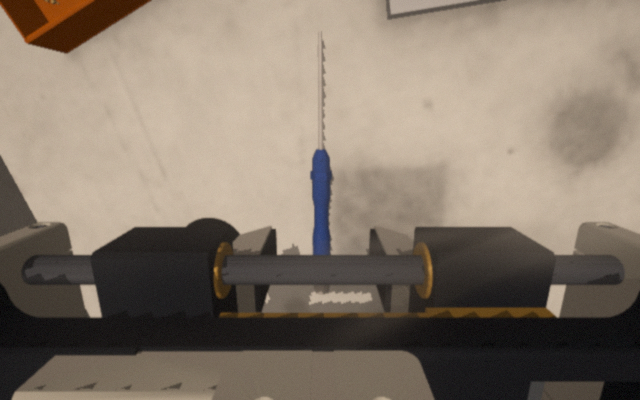

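Blue handle is centred (column 320, rows 150–255), and the loupe is behind the left finger; I'll narrow the opening to keep clear of it.

```bash
python3 -m pendant '[[[0.2,0,-0.1,0,0,0,3.5],[0.2,1,-0.1,0,0,0,3.5],[0.2,3,-0.1,0,0,0,3.5],[0.2,4.4,-0.1,0,0,0,3.5],[0.2,4.9,-0.1,0,0,0,3.5],[0.2,5,-0.1,0,0,0,3.5],[0.2,5,-0.1,0,0,0,0],[0.2,5,-0.1,0,0,0,0],[0.2,5,-0.1,0,0,0,0],[0.2,5,-0.1,0,0,0,0],[0.2,5,-0.1,0,0,0,0],[0.2,5,-0.1,0,0,0,0],[0.2,3,-0.1,0,0,0,0],[0.2,-1,-0.1,0,0,0,0],[0.2,-3,-0.1,0,0,0,0],[0.2,-3,-0.1,0,0,0,0],[0.2,-3,-0.1,0,0,0,0]]]' 25
python3 - <<'E'
from h import *
print(go(.4878,-.356,.0145,np.pi-.17))
E
```

```text
time: 16.15
tool_pos: [0.4707, 0.2561, 0.0834]
tool_rot: [-1.571, -0.0, 2.855]
contact_force: [-0.6, -0.0, -0.2]
opening: 0.0118
(array([-18.92,   6.9 ,  58.24]), array([-0.   , -0.116,  0.   ]))
```

```bash
python3 -m pendant '[[[-1.5,0,4.5,0,0,0,0],[-2.9,0,9,0,0,0,0],[-4.4,0,13.5,0,-0.05,0,0],[-5.8,0,18,0,-0.1,0,0],[-7.3,0,22.5,0,-0.116,0,0],[-8.8,0,27,0,-0.116,0,0],[-10.2,0,31.5,0,-0.116,0,0],[-11.7,0,36,0,-0.116,0,0],[-13.2,0,40.5,0,-0.116,0,0],[-14.6,0,45,0,-0.116,0,0],[-16.1,0,49.5,0,-0.116,0,0],[-17.5,1,54,0,-0.116,0,0],[-18.6,3,57.3,0,-0.116,0,0],[-18.9,4,58.2,0,-0.116,0,0],[-18.9,5,58.2,0,-0.116,0,0],[-18.9,5,58.2,0,-0.116,0,0],[-18.9,5,58.2,0,-0.116,0,0]]]'
python3 - <<'E'
from h import *
c=cam("wrist"); save(c,"pics/w9.png"); print(go(.4878,-.356,.0145,np.pi-.17))
E
```

```text
time: 17.85
tool_pos: [0.4879, -0.3537, 0.0334]
tool_rot: [-1.572, -0.001, 2.973]
contact_force: [1.0, 0.7, -0.5]
opening: 0.012
(array([0.02, 1.96, 0.2 ]), array([ 0.   ,  0.002, -0.   ]))
```

View pics/w9.png

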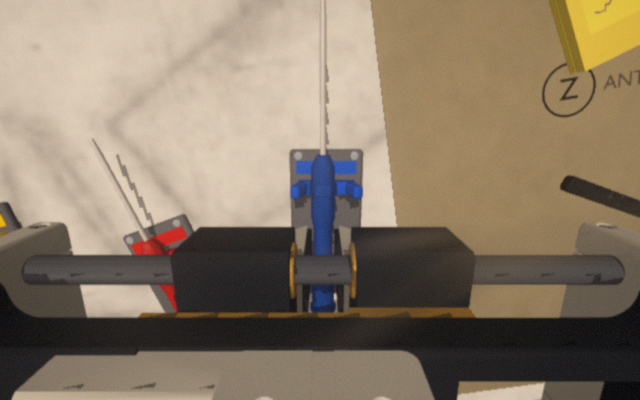

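Blue is centred over its cradle (column 323, base 290–362). Lower and release.

```bash
python3 -m pendant '[[[0,0.8,0.1,0,0,0,0],[0,1.5,0.1,0,0,0,0],[0,1.85,0.1,0,0,0,0],[0,1.85,0.1,0,0,0,0],[0,1.85,0.1,0,0,0,0],[0,1.85,0.1,0,0,0,3.5],[0,1.85,0.1,0,0,0,3.5],[0,1.85,0.1,0,0,0,3.5],[0,0.5,0.1,0,0,0,3.5],[0,-2,0.1,0,0,0,3.5],[0,-6,0.1,0,0,0,6],[0,-10,0.1,0,0,0,8],[0,-14,0.1,0,0,0,8],[0,-14,0.1,0,0,0,8],[0,-14,0.1,0,0,0,8]]]'
python3 - <<'E'
from h import *
c=cam("wrist"); save(c,"pics/w10.png"); np.savez("w10.npz",**c); print(go(.44,.30,.16,np.pi))
# loupe from w2: black-ish blob outline, top view too
for n,cc,(x0,x1,y0,y1) in(("w2",dict(np.load("w2.npz")),(165,245,130,215)),("top",cam("top"),(198,222,222,252))):
    g=cv2.cvtColor(cc["image"],cv2.COLOR_RGB2GRAY); k=np.zeros_like(g); k[y0:y1,x0:x1]=g[y0:y1,x0:x1]<75
    b=max(blobs(k,5),key=lambda t:t[1][4]); w=pts(cc,b[2]); ok=(w[:,2]>-.01)&(w[:,2]<.05); w=w[ok]; t=w[w[:,2]>.028]
    print(n,b[0],b[1],len(w),len(t),np.median(w,0),cv2.minEnclosingCircle((t[:,:2]*1000).astype(np.float32)),w[:,2].max())
E
```

```text
time: 19.4
tool_pos: [0.4881, -0.3568, 0.1756]
tool_rot: [-1.569, 0.003, 2.971]
contact_force: [0.0, 0.6, -0.4]
opening: 0.0705
(array([ 15.8 ,   1.39, -63.87]), array([-0.  , -0.17, -0.  ]))
w2 [208.66815642 176.0603352 ] [184 157  45  40 895] 891 263 [0.47501392 0.32610727 0.02060267] ((471.22259521484375, 336.4422912597656), 19.113384246826172) 0.037427023171724305
top [211.42268041 235.78350515] [202 229  16  14  97] 96 38 [0.46875593 0.32336863 0.02395273] ((470.5815734863281, 336.330322265625), 19.80693244934082) 0.04235080935346813
```

```bash
python3 -m pendant '[[[0.9,0,-4.5,0,-0.05,0,8],[1.8,0,-9,0,-0.1,0,8],[2.7,0,-13.5,0,-0.15,0,8],[3.6,0,-18,0,-0.17,0,8],[4.5,0,-22.5,0,-0.17,0,8],[5.4,0,-27,0,-0.17,0,8],[6.3,0,-31.5,0,-0.17,0,8],[7.2,0,-36,0,-0.17,0,8],[8,0,-40.5,0,-0.17,0,8],[8.9,0,-45,0,-0.17,0,8],[9.8,0,-49.5,0,-0.17,0,8],[10.7,1,-54,0,-0.17,0,8],[11.6,2,-58.5,0,-0.17,0,8],[12.5,4,-63,0,-0.17,0,8],[13.3,6,-66.5,0,-0.17,0,8],[13.5,7.5,-68,0,-0.17,0,8],[13.5,7.5,-68,0,-0.17,0,8],[13.5,7.5,-68,0,-0.17,0,8],[13.5,7.5,-68,0,-0.17,0,8]]]'
python3 - <<'E'
from h import *
print(go(.471,.3365,.006,np.pi)); c=cam("wrist"); save(c,"pics/w11.png")
E
```

```text
time: 21.4
tool_pos: [0.4702, 0.3356, 0.0991]
tool_rot: [-1.57, 0.0, 3.14]
contact_force: [0.7, 0.4, 0.3]
opening: 0.0802
(array([-0.07,  9.31, -0.09]), array([-0.   , -0.001, -0.   ]))
```

View pics/w11.png

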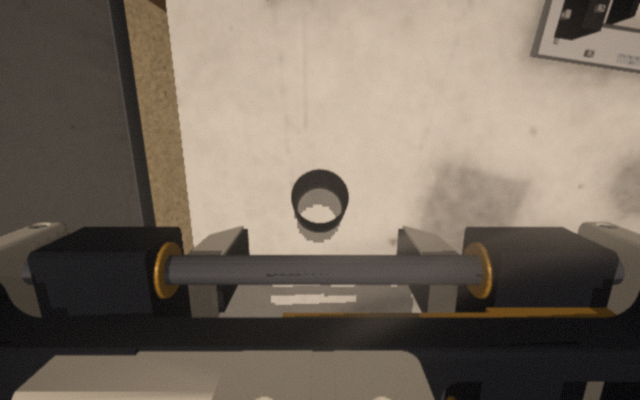

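Loupe centred between the fingers (320,200). Descend and grip.

```bash
python3 -m pendant '[[[-0.1,4,-0.1,0,0,0,8],[-0.1,7,-0.1,0,0,0,8],[-0.1,8.6,-0.1,0,0,0,8],[-0.1,9.1,-0.1,0,0,0,8],[-0.1,9.2,-0.1,0,0,0,8],[-0.1,9.2,-0.1,0,0,0,4],[-0.1,9.2,-0.1,0,0,0,4],[-0.1,9.2,-0.1,0,0,0,4],[-0.1,9.2,-0.1,0,0,0,4],[-0.1,9.2,-0.1,0,0,0,4],[-0.1,9.2,-0.1,0,0,0,3],[-0.1,9.2,-0.1,0,0,0,3]]]' 20
python3 -m pendant '[[[0,-1,0,0,0,0,3],[0,-4,0,0,0,0,3],[0,-7,0,0,0,0,3],[0,-7,0,0,0,0,3],[0,-7,0,0,0,0,3]]]'
python3 - <<'E'
from h import *
print(go(.5015,-.0455,.010,np.pi))
E
```

```text
time: 22.65
tool_pos: [0.471, 0.3377, 0.0069]
tool_rot: [-1.571, 0.0, 3.141]
contact_force: [-0.1, 0.6, 2.5]
opening: 0.0436
time: 23.15
tool_pos: [0.4711, 0.3377, 0.0776]
tool_rot: [-1.571, 0.001, 3.141]
contact_force: [-0.2, 0.0, -0.2]
opening: 0.0439
(array([-3.03,  6.74, 38.32]), array([ 0.001, -0.   , -0.001]))
```

```bash
python3 -m pendant '[[[-0.4,0,4.5,0,0,0,3],[-0.8,0,9,0,0,0,3],[-1.2,0,13.5,0,0,0,3],[-1.6,0,18,0,0,0,3],[-2,0,22.5,0,0,0,3],[-2.4,0,27,0,0,0,3],[-2.8,0,31.5,0,0,0,3],[-3,0,36,0,0,0,3],[-3,2,38,0,0,0,3],[-3,3,38.3,0,0,0,3],[-3,4,38.3,0,0,0,3],[-3,4,38.3,0,0,0,3],[-3,4,38.3,0,0,0,3]]]'
python3 - <<'E'
from h import *
c=cam("wrist"); save(c,"pics/w12.png"); print(go(.5015,-.0455,.0092,np.pi))
E
```

```text
time: 24.45
tool_pos: [0.5006, -0.0441, 0.0365]
tool_rot: [-1.571, -0.001, -3.14]
contact_force: [0.8, -0.1, 0.1]
opening: 0.0438
(array([-0.05,  2.77,  0.12]), array([-0.   ,  0.002, -0.   ]))
```

View pics/w12.png

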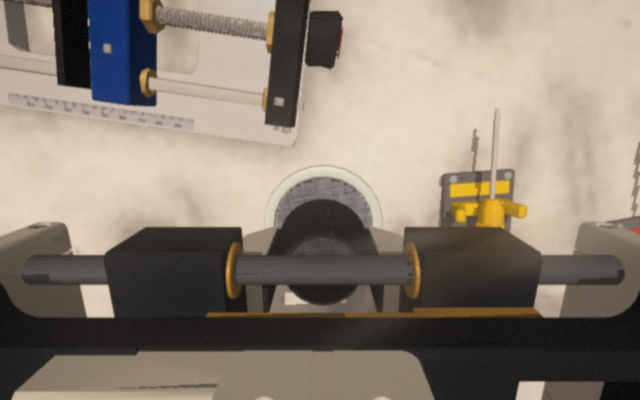

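The loupe (column 322) is centred over the nest (265–382). Lower, release, retreat.

```bash
python3 -m pendant '[[[0,1.2,0.05,0,0,0,3],[0,2.2,0.05,0,0,0,3],[0,2.6,0.05,0,0,0,3],[0,2.75,0.05,0,0,0,3],[0,2.75,0.05,0,0,0,3],[0,2.75,0.05,0,0,0,3],[0,2.75,0.05,0,0,0,6],[0,2.75,0.05,0,0,0,6],[0,2.75,0.05,0,0,0,6],[0,2.75,0.05,0,0,0,6],[0,1.5,0.05,0,0,0,6],[0,-1,0.05,0,0,0,6],[0,-5,0.05,0,0,0,6],[0,-10,0.05,0,0,0,6],[3,-15,4,0,0,0,6],[6,-18,8,0,0,0,6],[6,-18,10,0,0,0,6],[6,-18,10,0,0,0,6],[6,-18,10,0,0,0,6]]]'
python3 - <<'E'
from h import *
c=cam("wrist"); save(c,"pics/w13.png"); np.savez("w13.npz",**c)
E
```

```text
time: 26.4
tool_pos: [0.4406, -0.1458, 0.2176]
tool_rot: [-1.57, 0.001, 3.139]
contact_force: [1.2, 0.6, -0.6]
opening: 0.0598
```

View pics/w13.png

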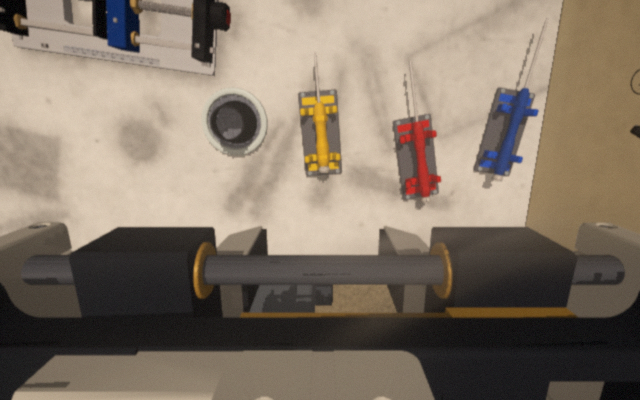

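```bash
python3 - <<'E'
from h import *
c=dict(np.load("w13.npz"))
C=dict(yellow=(.488,-.1435,.079,(290,350,80,185)),red=(.4585,-.257,.188,(385,445,105,205)),blue=(.4878,-.356,-.17,(470,545,78,185)))
for col,(x,y,a,(x0,x1,y0,y1)) in C.items():
    m=mask(c,col,100,40); k=np.zeros_like(m); k[y0:y1,x0:x1]=m[y0:y1,x0:x1]; w=pts(c,np.argwhere(k)[:,::-1])
    u=np.array([np.cos(a),np.sin(a)]); d=w[:,:2]-[x,y]; l=d@u; v=d@[-u[1],u[0]]
    mid=(abs(l)<.018)&(w[:,2]>.012); h=(abs(v)<.008)&(w[:,2]>.013)
    f=np.polyfit(l[mid],v[mid],1)
    print(col,"len extents",np.percentile(l[h],[0.5,99.5]).round(4),"lateral",v[mid].mean().round(4),"slope",f[0].round(3),"top z",np.percentile(w[mid,2],[50,95]).round(4))
g=cv2.cvtColor(c["image"],cv2.COLOR_RGB2GRAY); px=np.array([(q,r) for r in range(85,160) for q in range(200,272)]); w=pts(c,px)
t=w[(w[:,2]>.034)&(w[:,2]<.05)]; print("loupe rim",cv2.minEnclosingCircle((t[:,:2]*1000).astype(np.float32)),t[:,2].mean(),np.linalg.svd(t-t.mean(0),full_matrices=False)[2][2])
b=w[(w[:,2]<.03)&(w[:,2]>.0035)]; print("nest rim",cv2.minEnclosingCircle((b[:,:2]*1000).astype(np.float32)))
T=cam("top");h=cv2.cvtColor(T["image"],cv2.COLOR_RGB2HSV); save(T,"pics/top_end.png")
a=cv2.imread("pics/top0.png").astype(int); d=abs(a-T["image"][:,:,::-1].astype(int)).max(2)
print("reel/tape px change",d[150:185,335:370].max(),d[155:185,380:405].max(), status.observe()["time"])
E
```

```text
yellow len extents [-0.0353  0.0336] lateral -0.0012 slope -0.008 top z [0.0229 0.0254]
red len extents [-0.042   0.0432] lateral -0.0002 slope -0.004 top z [0.0212 0.0231]
blue len extents [-0.0441  0.0466] lateral 0.0056 slope -0.513 top z [0.0212 0.0235]
loupe rim ((500.58868408203125, -46.577667236328125), 18.73001480102539) 0.03681974910340593 [ 0.00308     0.01498355 -0.999883  ]
nest rim ((501.0247802734375, -44.744747161865234), 37.756351470947266)
reel/tape px change 8 8 26.5
```

Blue's lateral fit looks contaminated; check it separately with the wrist frame taken right above it.

```bash
python3 - <<'E'
from h import *
for f,(x0,x1,y0,y1) in(("w13.npz",(470,545,78,185)),("w10.npz",(270,370,100,225))):
    c=dict(np.load(f)); m=mask(c,"blue",100,40); k=np.zeros_like(m); k[y0:y1,x0:x1]=m[y0:y1,x0:x1]; w=pts(c,np.argwhere(k)[:,::-1])
    a=-.17; u=np.array([np.cos(a),np.sin(a)]); d=w[:,:2]-[.4878,-.356]; l=d@u; v=d@[-u[1],u[0]]
    for lo in np.arange(-.05,.05,.01):
        s=(l>=lo)&(l<lo+.01)&(w[:,2]>.013)
        if s.any(): print(f,lo.round(2),s.sum(),"v",np.percentile(v[s],[5,50,95]).round(4),"z",np.percentile(w[s,2],95).round(4))
c=dict(np.load("w10.npz")); cv2.imwrite("pics/w10c.png",cv2.resize(c["image"][90:240,220:420,::-1],None,fx=4,fy=4))
E
```

```text
w13.npz -0.05 33 v [-0.0018  0.002   0.0048] z 0.0236
w13.npz -0.04 101 v [-0.0034  0.0027  0.0058] z 0.0241
w13.npz -0.03 191 v [-0.0159  0.0014  0.0197] z 0.0232
w13.npz -0.02 97 v [-0.0027  0.0024  0.21  ] z 0.3752
w13.npz -0.01 83 v [-0.0024  0.0015  0.0049] z 0.023
w13.npz 0.0 76 v [-0.0023  0.0018  0.0042] z 0.023
w13.npz 0.01 92 v [-0.0027  0.0018  0.0048] z 0.0234
w13.npz 0.02 219 v [-0.0165  0.0015  0.0197] z 0.0234
w13.npz 0.03 124 v [-0.0033  0.0028  0.0059] z 0.0237
w13.npz 0.04 61 v [-0.003   0.0015  0.0048] z 0.0226
w10.npz -0.05 15 v [-0.0038  0.0003  0.0038] z 0.0229
w10.npz -0.04 109 v [-0.0059  0.0003  0.0056] z 0.0238
w10.npz -0.03 222 v [-0.0182  0.0003  0.0178] z 0.0237
w10.npz -0.02 99 v [-0.0048 -0.0007  0.0044] z 0.0236
w10.npz -0.01 90 v [-0.0048 -0.0002  0.0033] z 0.0235
w10.npz 0.0 77 v [-0.0038 -0.0008  0.0033] z 0.0223
w10.npz 0.01 87 v [-0.0038  0.0002  0.0033] z 0.0234
w10.npz 0.02 226 v [-0.0177 -0.0008  0.018 ] z 0.0232
w10.npz 0.03 123 v [-0.0057  0.0002  0.0052] z 0.0238
w10.npz 0.04 84 v [-0.0047 -0.0008  0.0041] z 0.0225
```

View pics/w10c.png

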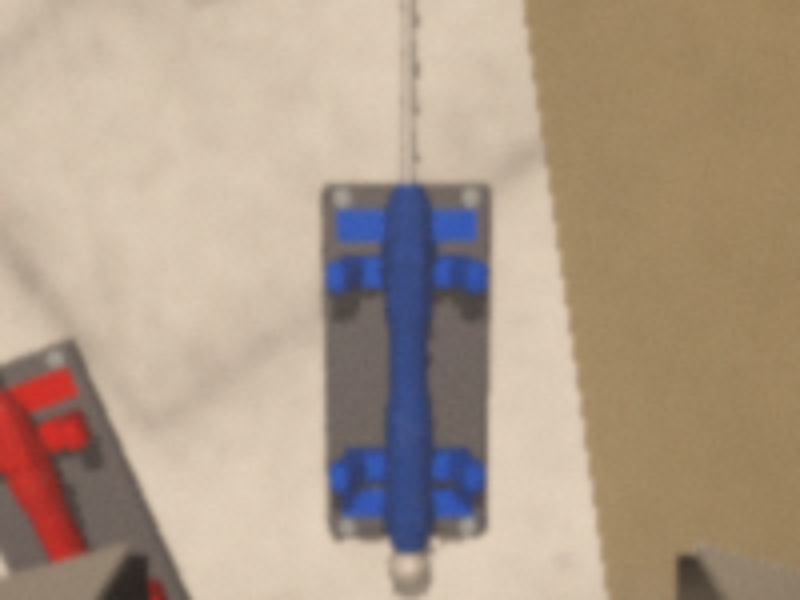

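The blue handle is centred and straight between its horns; the outlier came from stray range pixels. Everything is in place.

```bash
python3 -c "
from cell import robot
print(robot.hand_in())"
```

```text
the job is handed in; nothing more can be done
None
```

All three screwdrivers are in the cradles of their own colour, the loupe is in its nest, and I handed the job in at about 26.5 s. The hand-in reported no verdict.

| Item | Lengthwise offset | Sideways offset | Other |
|---|---|---|---|
| Red | about 1 mm | under 1 mm | handle top at 21–23 mm, on both saddles |
| Yellow | about 1 mm | about 1 mm | handle top at 23–25 mm, on both saddles |
| Blue | about 1 mm | 0–2 mm | handle top at 23 mm, on both saddles |
| Loupe | – | about 2 mm from the nest's middle | upright to about 0.015 rad, top at 37 mm |

- **Bystanders:** the top camera showed no change at the solder reel or the tape. The gripper was about 0.2 m clear of everything when I handed in.
- **Blue:** my first check read 5.6 mm sideways and a large slope. This came from stray range readings on the gripper. A slice-by-slice re-check in two wrist views and a close-up picture showed the handle straight and centred.
- **Nest:** its measured sideways position varied by about 4 mm between views. I aimed near the middle of those readings, and the final view gave the 2 mm in the table.

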